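# Light the electric altar in order

### The arm

A 6-joint arm with a two-finger parallel gripper is mounted at the origin on the work surface. World frame = base frame: x ahead of the robot, y to its left, z up, the work surface at z = 0. Lengths are in m, angles in rad, forces in N, time in s.
With the tool pointing down it reaches from about 0.4 to 0.825 m from the base axis. Payload 7 kg.
Tool frame: the origin (TCP) lies between the finger pads; the fingertips stand 8 mm ahead of it and the grasp point (between the pads) lies 11 mm behind it (ctrl.tcp_to_tips is the distance from the TCP to the fingertips, in m); y points along the fingers, z is the direction in which the jaws open and shut, and the axes are right-handed (so a half turn about y gives the same grasp; the last joint's range is limited). The gripper opens to 88 mm and grips with 3 to 60 N. Pads are 19 mm wide; open, the fingers measure 130 mm over their backs; the gripper's body (78 mm by 193 mm) begins 47 mm behind the grasp point.
Start: joints at [-0.871, 0.359, 0.012, 0, -1.224, -0.288], TCP at [0.27, -0.619, 0.235] pointing down, gripper open.
Joint ranges: [-3.07, 3.07], [-1.43, 2.12], [-1.02, 1.25], [-3.03, 1.67], [-3.05, -0], [-3.03, 3.03]. Speed limits (rad/s): [2.39, 2.39, 3.01, 3.14, 3.14, 3.14].

### API

Orientations are given as a unit quaternion [w, x, y, z].
In Python, from plant import ctrl gives the robot as it stands. The module is installed in compiled form; this text tells all that it offers.
- The arm moves only by the shell command python3 -m pendant 'ROWS' [OPENING]. ROWS is JSON, a list of rows, each a list of 2 entries, a list of its own where there are three numbers: the shift along the tool's x, y, z in units of 1 m (1.0 is 1 m), then the turn, a rotation vector about the tool's x, y, z in units of pi/2 rad (1.0 is pi/2 rad). A call has 1 to 10 rows; each row is the pose to reach, as a shift and turn from the pose commanded when the call began, along the tool's axes at that moment; what a row does not reach only later rows make up. A row lasts 1/10 s, in which the tool goes at most 50 mm and 8.59 degrees, less where a joint would pass 70% of its speed; a pose out of reach is approached as far as the arm can. A call with a number of a shift or a turn outside -1 to 1 is refused whole. A call with a gripper value outside its range is refused whole. OPENING is the gripper command: -1 is fully open, 1 is shut, values between are in proportion, set as the call begins (- or left out, the last holds). The fingers move at their own pace and stop on an object; the grip force is fixed at half the most. Time passes only in rows, so rows that repeat a pose let the fingers close. It gives the time, the measured TCP pose, the force and the opening at its end, in the units of the state.
- ctrl.state(): the state, without advancing time (a new reading comes with each control period).
- ctrl.capture(name): name is "side" or "top" or "wrist"; returns the picture (420x560x3 uint8, blue, green, red); there is no depth.
- ctrl.camera_params(name): a dict with "mtx" (3x3 intrinsics, pixels), "extrinsics" (4x4, takes a point from camera to world coordinates). Camera axes: x right, y up, looking along -z (the intrinsics and any distortion apply to the point x, -y, -z); pixel columns grow to the right and rows downward; lengths in m; the calibration is good to about 2 mm. The wrist camera is an equidistant fisheye: a pixel r from the principal point sees the ray r / f radians off the axis. A picture is of the moment at which its call begins: read the wrist's pose just before it. camera_params takes no time and is no camera call; for the wrist camera it gives the pose at the moment of the call.
- ctrl.close_job(): hands the job in, once; it reports no verdict.
The state is a dict: "t": time; "qpos": joint angles; "joint_vel": joint speeds; "joint_efforts": joint torques, N m; "eef_pos": TCP position; "tcp_rot": TCP orientation; "force": force on the tool from outside, world axes, zero at the start; "moment": the same for the moment, N m; "finger_gap": finger opening in m.
Only numpy, scipy, OpenCV 4.12 (cv2) and the standard library are available. Lean on these libraries where they do the work, as an engineer would, in place of code of your own. Each camera call takes 0.05 s, during which the arm holds its last target. There are 200 camera calls.

### The job

Light the altar for the evening in the customary order: with the fingertips, gently press down the cap on top of the tall electric candle, then the cap of the short electric candle, and last the knob on top of the celadon incense bowl, each until it is down and stays down. Only press them: do not lift or shift anything, do not press the lighter's button, and leave everything else standing as it is. Finish clear of everything.

Things in the scene. Friction and masses are not known exactly. Their poses are not given: they have to be found in the camera images.
- tall_candle: the taller electric altar candle, loose, standing upright: brass foot 84 mm across, ivory pillar 46 mm across, brass collar 50 mm across whose top is 114 mm above the slab, white press cap on top. 0.39 kg. Origin at the centre of its underside, z up
- tall_cap_top (a point): centre of the flat top of its press cap (a frosted white cap, 34 mm across, flat middle 27 mm across, standing 22 mm above the collar when raised), 136 mm above the slab when the cap is raised; it sinks with the cap and its plunger
- tall_cap (a joint): press cap of the tall candle: plunger depth; 0 = raised, 0.010 m = fully down; starts at 0 to 1 mm. Slides down against 2.5 N friction and stays where it is pushed; on once more than 6 mm down. The cap sits on it on a spring cushion (2 N per mm, up to 7 mm): its top gives 1 to 2 mm before the plunger moves, springs back as much on release, and gives on softly at the bottom, up to 14 N
- short_candle: the shorter electric altar candle, loose, standing upright: brass foot 84 mm across, ivory pillar 46 mm across, brass collar 50 mm across whose top is 64 mm above the slab, white press cap on top. 0.39 kg. Origin at the centre of its underside, z up
- short_cap_top (a point): centre of the flat top of its press cap (a frosted white cap, 34 mm across, flat middle 27 mm across, standing 22 mm above the collar when raised), 86 mm above the slab when the cap is raised; it sinks with the cap and its plunger
- short_cap (a joint): press cap of the short candle: plunger depth; 0 = raised, 0.010 m = fully down; starts at 0 to 1 mm. Slides down against 2.5 N friction and stays where it is pushed; on once more than 6 mm down. The cap sits on it on a spring cushion (2 N per mm, up to 7 mm): its top gives 1 to 2 mm before the plunger moves, springs back as much on release, and gives on softly at the bottom, up to 14 N
- burner: electric incense bowl, loose: squat closed celadon bowl 104 mm across, with a ring of vent holes and a brass collar (42 mm across, top 59 mm above the slab) round the press knob in the middle of its lid. 0.54 kg. Origin at the centre of its underside, z up
- burner_cap_top (a point): centre of the flat top of the bowl's press knob (celadon, 34 mm across, flat middle 27 mm across, standing 22 mm above the collar when raised), 81 mm above the slab when raised; it sinks with the knob
- burner_cap (a joint): press knob of the incense bowl: plunger depth; 0 = raised, 0.010 m = fully down; starts at 0 to 1 mm. Slides down against 2.5 N friction and stays where it is pushed; on once more than 6 mm down. The cap sits on it on a spring cushion (2 N per mm, up to 7 mm): its top gives 1 to 2 mm before the plunger moves, springs back as much on release, and gives on softly at the bottom, up to 14 N
- lighter: bystander: chrome table lighter, loose, box 30 x 40 x 62 mm (x, y, z) with a small round push button on top (total height 71 mm). Origin at the centre of its underside
- lighter_button (a joint): sprung push button of the lighter: 0 = up, 0.006 m = down (3 N); leave it alone
- buddha: bystander: porcelain Buddha head on a 70 mm square teak plinth, 116 mm tall, loose. Origin at the centre of its underside
- canister: bystander: tin canister with a twist cap, 72 mm across, 94 mm tall, loose. Origin at the centre of its underside
- cup: bystander: white porcelain offering cup, 52 mm across, 45 mm tall, loose. Origin at the centre of its underside
- wax_candle: bystander: plain ivory wax candle without foot or cap, 40 mm across, 95 mm tall, loose. Origin at the centre of its underside
- slab: fixed black granite altar slab, 560 x 1060 mm, 20 mm thick, its top 20 mm above the work surface; everything stands on it. Origin at the centre of its underside. The other things on it (tray, vases, speaker, tissue box, brass bowl) stand at the back and sides; nothing near the candles and bowl is taller than 136 mm above the slab
There are look-alikes about, which are no part of the job. What is shaped like the burner but orange is not meant. What is shaped like the short_candle but turquoise is not meant.

How it is judged:
On the way, in this order (a step that is already met when the one before it is completed fails the run):
1. the tall candle's cap is down, the other two still up (value of joint tall_cap above 0.006 m and value of joint each of short_cap, burner_cap below 0.004 m), for 0.2 s.
2. the short candle's cap is down too, the bowl's knob still up (value of joint each of tall_cap, short_cap above 0.006 m and value of joint burner_cap below 0.004 m), for 0.2 s.
3. the bowl's knob is down as well (value of joint each of tall_cap, short_cap, burner_cap above 0.006 m), for 0.2 s.
At the end, for the whole second after the job is handed in: All three caps are more than 6 mm down of their 10 mm, pressed in the order tall candle, short candle, incense bowl; the candles, the bowl and all bystanders stand upright (within 0.1 rad), at rest, within 20 mm of where they began; the lighter's button is up (all of step 3 and distance of each of tall_candle, short_candle, burner, lighter, buddha, canister, cup, wax_candle from where it was at the start of the episode below 0.02 m and angle between each of tall_candle, short_candle, burner, lighter, buddha, canister, cup, wax_candle's own z axis and vertical below 0.1 rad and linear speed of each of tall_candle, short_candle, burner, lighter, buddha, canister, cup, wax_candle below 0.02 m/s and value of joint lighter_button below 0.002 m); the robot touches nothing.
It fails at once if a cap is pressed before its turn ((value of joint short_cap above 0.004 m and value of joint tall_cap below 0.006 m) or (value of joint burner_cap above 0.004 m and value of joint short_cap below 0.006 m)).
It fails at once if the lighter's button is pressed (value of joint lighter_button above 0.003 m).
It fails at once if a candle or the bowl is pushed harder than 25 N (contact force between any of the arm, the fingers and tall_candle above 25 N or contact force between any of the arm, the fingers and short_candle above 25 N or contact force between any of the arm, the fingers and burner above 25 N).
It fails at once if a candle or the bowl is lifted more than 10 mm (height (world z) of any of tall_candle, short_candle, burner above 0.03 m).
It fails at once if a candle, the bowl or a bystander is shifted more than 20 mm or tipped (distance of any of tall_candle, short_candle, burner, lighter, buddha, canister, cup, wax_candle from where it was at the start of the episode above 0.02 m or angle between any of tall_candle, short_candle, burner, lighter, buddha, canister, cup, wax_candle's own z axis and vertical above 0.3 rad).
It also fails if it takes over 56 s, if anything falls off the work surface, if the arm or the gripper's body presses on something with over 40 N, if the wrist force passes 120 N, or if a joint passes its speed limit or range.

## Working session

There is one attempt and no reset: what is moved stays moved. The work goes in short steps, Python scripts to look and compute and a shell command to move; the robot and the scene stay as the last step left them, time stands still between calls to the robot, and variables do not carry over. Pictures are saved under pics/ and viewed, about 8 in all and at most 12, crops included, and the job is handed in when it is done.

```bash
mkdir -p pics
python3 - <<'E'
from plant import ctrl
import cv2,numpy as np
s=ctrl.state();print(s)
print(ctrl.tcp_to_tips)
for n in("top","side"):
    cv2.imwrite(f"pics/{n}0.png",ctrl.capture(n));p=ctrl.camera_params(n);print(n,np.round(p["mtx"],1).tolist(),np.round(p["extrinsics"],3).tolist(),[k for k in p])
E
```

```text
{'t': 0.0, 'qpos': array([-8.70872530e-01,  3.59350016e-01,  1.10362142e-02, -3.55982629e-04,
       -1.22410065e+00, -2.88086136e-01]), 'joint_vel': array([-0.00041732,  0.00025247,  0.00123001, -0.00023197, -0.00094061,
       -0.00115785]), 'joint_efforts': array([-1.62929398e-03, -5.82717812e+01,  2.93046552e+01,  6.99687481e+00,
        6.84214581e-03, -1.89465595e-04]), 'eef_pos': array([ 0.26996698, -0.6181257 ,  0.23363562]), 'tcp_rot': array([ 0.69273644, -0.69161683, -0.14437069,  0.14470483]), 'force': array([-0.03615183,  0.25883963,  0.6865883 ]), 'moment': array([-0.00495807, -0.02135311,  0.0058517 ]), 'finger_gap': 0.08807138356185147}
0.008
top [[520.0, 0.0, 273.7], [0.0, 520.0, 196.6], [0.0, 0.0, 1.0]] [[-0.026, 0.997, -0.066, 0.345], [-1.0, -0.026, -0.012, -0.016], [-0.014, 0.066, 0.998, 1.778], [0.0, 0.0, 0.0, 1.0]] ['mtx', 'extrinsics']
side [[392.2, 0.0, 275.9], [0.0, 392.2, 212.1], [0.0, 0.0, 1.0]] [[-0.678, 0.483, -0.554, -0.193], [-0.735, -0.431, 0.524, 0.639], [0.014, 0.763, 0.647, 0.903], [0.0, 0.0, 0.0, 1.0]] ['mtx', 'extrinsics']
```

View pics/top0.png

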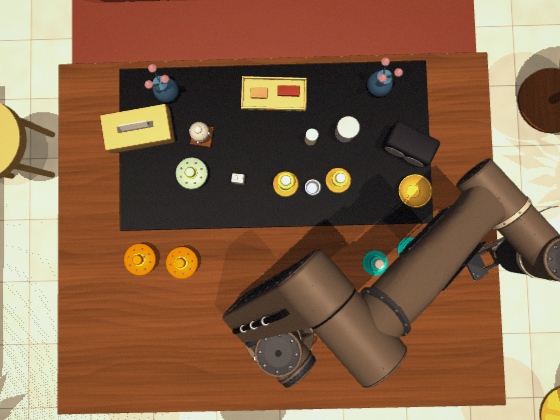

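View pics/side0.png

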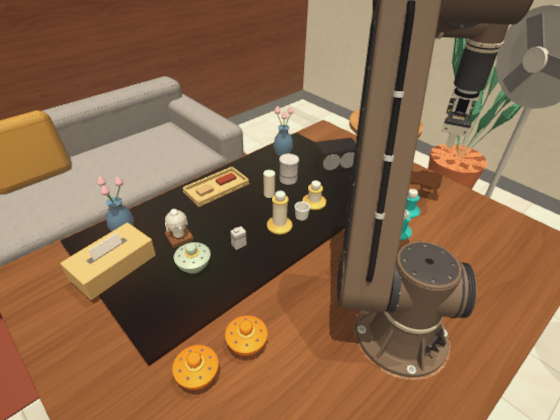

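The top view shows:
- Ivory candles at (286,183) and (338,180). The side view at (280,210) shows the left one is the tall one.
- The cup between them at (313,187), and the lighter at (238,178).
- The celadon bowl at (191,173).
- The wax candle at (312,136), plain with no foot.

Look-alikes are the orange bowls at (140,259) and (182,262), and the turquoise candles at (375,263) and (407,245). I choose the ivory candle pair and the celadon bowl, and check them in a close crop.

```bash
python3 - <<'E'
import cv2,numpy as np
t=cv2.imread("pics/top0.png");s=cv2.imread("pics/side0.png")
a=cv2.resize(t[160:205,170:360],None,fx=4,fy=4,interpolation=cv2.INTER_CUBIC)
b=cv2.resize(s[165:285,160:350],None,fx=3,fy=3,interpolation=cv2.INTER_CUBIC)
o=np.zeros((180+360,760,3),np.uint8);o[:180]=a;o[180:,:570]=b
cv2.imwrite("pics/c1.png",o)
E
cat > h.py <<'E'
import numpy as np
from plant import ctrl
def ray(n,uv,P=None):
    P=P or ctrl.camera_params(n);K=P["mtx"];E=P["extrinsics"]
    x=(uv[0]-K[0,2])/K[0,0];y=(uv[1]-K[1,2])/K[1,1]
    if n=="wrist":
        r=np.hypot(x,y);k=np.sin(r)/max(r,1e-9);d=np.array([x*k,-y*k,-np.cos(r)])
    else:d=np.array([x,-y,-1])
    return E[:3,3],E[:3,:3]@d
def atz(n,uv,z,P=None):
    o,d=ray(n,uv,P);return o+d*(z-o[2])/d[2]
E
```

```text
(no output)
```

View pics/c1.png

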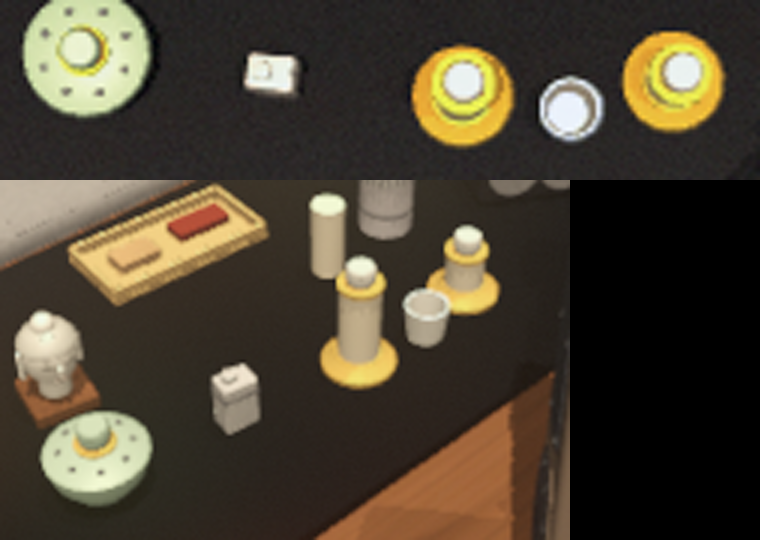

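Caps confirmed: tall (285.4,179.7), short (340.7,177.7) and bowl (190.2,171.4) in top; (280.2,193), (315.5,183.7) and (191,247.5) in side.

Run:
```python
from h import *
from scipy.spatial.transform import Rotation as R
for n,a,b,z in(("tall",(285.3,179.6),(280.2,193),.156),("short",(340.6,177.6),(315.5,183.7),.106),("burner",(190.1,171.3),(191,247.5),.101)):
    o,d=ray("top",a);p,e=ray("side",b)
    s=np.linalg.lstsq(np.c_[d,-e],p-o,rcond=None)[0]
    print(n,np.round(atz("top",a,z),4),np.round(atz("side",b,z),4),"tri",np.round(o+d*s[0],4),np.round(p+e*s[1],4))
s=ctrl.state();M=R.from_quat(s["tcp_rot"],scalar_first=True).as_matrix();print(np.round(M,3))
t=atz("top",(285.3,179.6),.156);t[2]=.26
print("shift tool",M.T@(t-s["eef_pos"]), np.hypot(*t[:2]))
```

```text
tall [ 0.5055 -0.0344  0.156 ] [ 0.5054 -0.0387  0.156 ] tri [ 0.5052 -0.0344  0.1587] [ 0.5031 -0.0364  0.1585]
short [ 0.5121 -0.2134  0.106 ] [ 0.5098 -0.211   0.106 ] tri [ 0.5124 -0.2137  0.1032] [ 0.5122 -0.2139  0.1032]
burner [0.5463 0.2734 0.101 ] [0.5401 0.2752 0.101 ] tri [0.547  0.2743 0.0955] [0.5455 0.2725 0.095 ]
[[ 0.916 -0.001 -0.4  ]
 [ 0.4    0.001  0.916]
 [-0.    -1.     0.001]]
shift tool [ 0.44944888 -0.02569056  0.44077007] 0.5066833138727243
```

```bash
python3 -m pendant '[[[0.03,-0.025,0.03],[0,0,0]],[[0.07,-0.025,0.07],[0,0,0]],[[0.105,-0.025,0.105],[0,0,0]],[[0.14,-0.025,0.14],[0,0,0]],[[0.175,-0.025,0.175],[0,0,0]],[[0.21,-0.025,0.21],[0,0,0]],[[0.245,-0.025,0.245],[0,0,0]],[[0.28,-0.025,0.28],[0,0,0]],[[0.315,-0.025,0.31],[0,0,0]],[[0.34,-0.025,0.335],[0,0,0]]]' 1
python3 -m pendant '[[[0.03,0,0.03],[0,0,0]],[[0.06,0,0.06],[0,0,0]],[[0.085,0,0.08],[0,0,0]],[[0.1,0,0.095],[0,0,0]],[[0.109,0,0.105],[0,0,0]],[[0.109,0,0.105],[0,0,0]],[[0.109,0,0.105],[0,0,0]],[[0.109,0,0.105],[0,0,0]]]'
python3 - <<'E'
from h import *
import cv2
P=ctrl.camera_params("wrist");im=ctrl.capture("wrist");cv2.imwrite("pics/w1.png",im)
s=ctrl.state();print(s["eef_pos"],s["tcp_rot"],s["finger_gap"],ctrl.tcp_to_tips,s["force"])
E=P["extrinsics"];K=P["mtx"];print(K,np.round(E,4).tolist(),P.keys())
# expected pixels
for q in([.5055,-.0344,.156],list(s["eef_pos"]-[0,0,.008]),[.512,-.213,.106]):
    c=E[:3,:3].T@(np.array(q)-E[:3,3]);c*=[1,-1,-1];th=np.arctan2(np.hypot(c[0],c[1]),c[2]);r=np.hypot(c[0],c[1])
    print(q,K[0,2]+K[0,0]*th*c[0]/r,K[1,2]+K[1,1]*th*c[1]/r)
E
```

```text
t: 1.1
eef_pos: [0.4483, -0.173, 0.2596]
tcp_rot: [0.692, -0.692, -0.145, 0.145]
force: [0.3, -1.7, 0.3]
finger_gap: 0.0133
t: 1.9
eef_pos: [0.5051, -0.0364, 0.2596]
tcp_rot: [-0.692, 0.692, 0.144, -0.144]
force: [0.1, -0.4, -0.2]
finger_gap: 0.0004
[ 0.50511381 -0.03646969  0.25958868] [ 0.69225014 -0.6922461  -0.14416565  0.14422671] 0.0006170234751109489 0.008 [-0.11381973  0.39319664 -0.51236023]
[[325.1922621    0.         280.40314927]
 [  0.         325.1922621  210.23414421]
 [  0.           0.           1.        ]] [[-0.3983, -0.881, -0.2556, 0.436], [0.9173, -0.3827, -0.1101, -0.065], [-0.0008, -0.2783, 0.9605, 0.4087], [0.0, 0.0, 0.0, 1.0]] dict_keys(['mtx', 'extrinsics'])
[0.5055, -0.0344, 0.156] 281.1357007864392 213.5273559361586
[np.float64(0.5051138093676376), np.float64(-0.036469689798371785), np.float64(0.2515886807041836)] 278.09726450443975 263.0627050034243
[0.512, -0.213, 0.106] 116.05202744497464 136.9984638629183
```

View pics/w1.png

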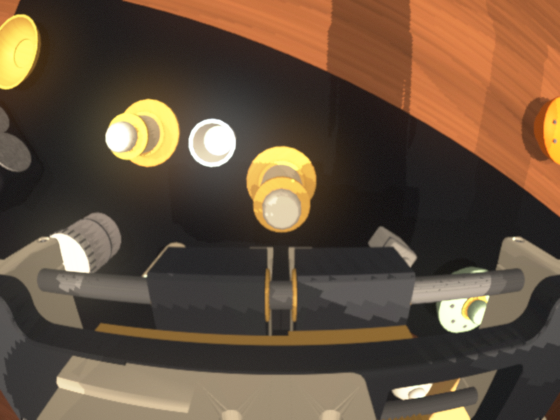

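Run:
```python
from h import *
import cv2
from scipy.spatial.transform import Rotation as R
P=ctrl.camera_params("wrist")
for n,a,z in(("tall",(282,207),.156),("short",(121.5,135.5),.106),("burner",(479,313),.101)):
    print(n,np.round(atz("wrist",a,z,P),4))
im=cv2.imread("pics/w1.png");sd=ctrl.capture("side")
o=np.zeros((400,800,3),np.uint8);o[:,:400]=cv2.resize(im[190:290,230:330],(400,400),interpolation=cv2.INTER_CUBIC)
o[:,400:]=cv2.resize(sd[100:230,215:345],(400,400),interpolation=cv2.INTER_CUBIC);cv2.imwrite("pics/c2.png",o)
```

```text
tall [ 0.5003 -0.036   0.156 ]
short [ 0.5085 -0.2075  0.106 ]
burner [0.5431 0.267  0.101 ]
```

View pics/c2.png

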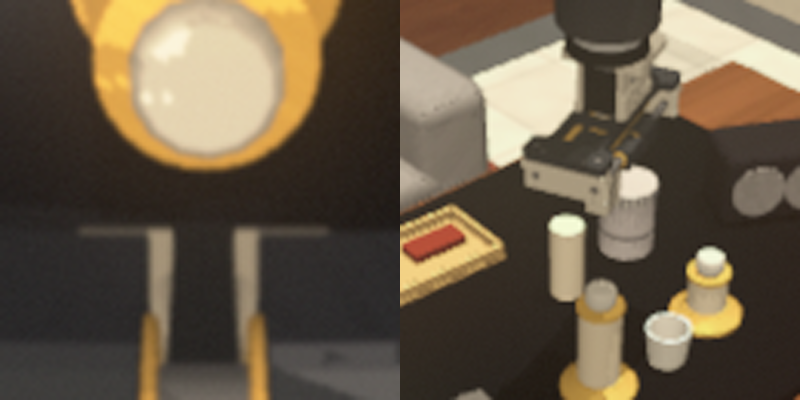

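Run:
```python
from h import *
import cv2
from scipy.spatial.transform import Rotation as R
def proj(n,q,P):
    E=P["extrinsics"];K=P["mtx"];c=E[:3,:3].T@(q-E[:3,3])*[1,-1,-1]
    if n=="wrist":
        r=np.hypot(*c[:2]);c=np.r_[c[:2]/r*np.arctan2(r,c[2]),1]
    return (K@(c/c[2]))[:2]
s=ctrl.state();M=R.from_quat(s["tcp_rot"],scalar_first=True).as_matrix()
o=[]
for n,(x0,y0,w,h) in(("side",(215,100,130,130)),("wrist",(130,200,300,150))):
    P=ctrl.camera_params(n);im=ctrl.capture(n)[y0:y0+h,x0:x0+w];f=400/w*(1 if n=="side" else 1)
    im=cv2.resize(im,None,fx=f,fy=f,interpolation=cv2.INTER_CUBIC)
    im=cv2.convertScaleAbs(im,alpha=1.5,beta=30)
    for col,yy,zz in(((0,0,255),.008,.021),((0,255,0),-.058,.0965)):
        for dx,dz in((-1,-1),(-1,1),(1,1),(1,-1)):
            q=s["eef_pos"]+M@[dx*(.0095 if yy>0 else .039),yy,dz*zz]
            u=(proj(n,q,P)-[x0,y0])*f;cv2.circle(im,tuple(int(v) for v in u),3,col,-1)
    c=np.zeros((400,400,3),np.uint8);c[:im.shape[0]]=im;o.append(c)
cv2.imwrite("pics/c3.png",np.hstack(o))
```

```text
(no output)
```

View pics/c3.png

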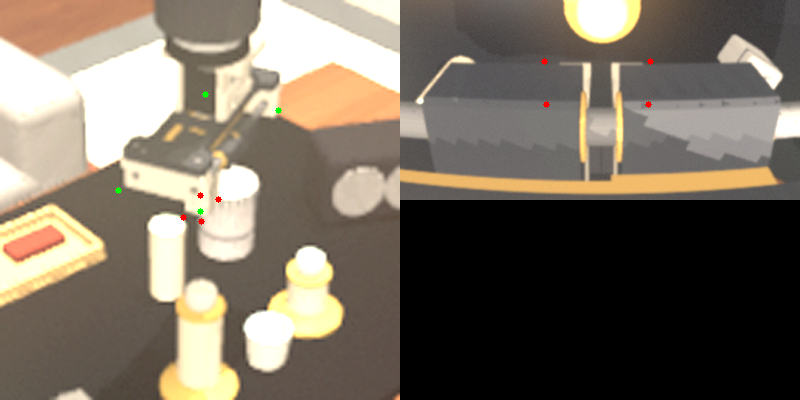

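The wrist and side projections agree with the given finger and body geometry. The cap sits in the wrist picture at (282,209.5), which puts the TCP within about 3 mm of its centre. Next I go down to just above it, then press.

```bash
python3 -m pendant '[[[-0.001,0.03,0],[0,0,0]],[[-0.001,0.06,0],[0,0,0]],[[-0.001,0.08,0],[0,0,0]],[[-0.001,0.088,0],[0,0,0]],[[-0.001,0.09,0],[0,0,0]],[[-0.001,0.09,0],[0,0,0]]]'
python3 -m pendant '[[[0,0.003,0],[0,0,0]],[[0,0.006,0],[0,0,0]],[[0,0.008,0],[0,0,0]],[[0,0.01,0],[0,0,0]],[[0,0.01,0],[0,0,0]]]'
```

```text
t: 2.7
eef_pos: [0.5051, -0.0361, 0.1702]
tcp_rot: [-0.692, 0.692, 0.145, -0.144]
force: [0.4, 0.8, 0.4]
finger_gap: 0.0003
t: 3.2
eef_pos: [0.505, -0.0359, 0.1597]
tcp_rot: [-0.692, 0.692, 0.145, -0.144]
force: [-0.3, -0.0, 2.5]
finger_gap: 0.0003
```

```bash
python3 -m pendant '[[[0,0.002,0],[0,0,0]],[[0,0.004,0],[0,0,0]],[[0,0.006,0],[0,0,0]],[[0,0.006,0],[0,0,0]]]'
python3 -m pendant '[[[0,0.001,0],[0,0,0]],[[0,0.002,0],[0,0,0]],[[0,0.003,0],[0,0,0]],[[0,0.003,0],[0,0,0]],[[0,0.003,0],[0,0,0]]]'
```

```text
t: 3.6
eef_pos: [0.5048, -0.036, 0.1534]
tcp_rot: [-0.692, 0.692, 0.145, -0.145]
force: [1.1, 1.1, 2.3]
finger_gap: 0.0008
t: 4.1
eef_pos: [0.5048, -0.036, 0.151]
tcp_rot: [-0.692, 0.692, 0.145, -0.144]
force: [-1.1, 1.0, 7.0]
finger_gap: 0.0005
```

Force rises to 7 N at the bottom, well past the 2.5 N friction, so the tall cap is fully down. Next I retreat and move over the short candle.

```bash
python3 -m pendant '[[[0,-0.005,0],[0,0,0]],[[0,-0.015,0],[0,0,0]],[[0,-0.04,0],[0,0,0]],[[0,-0.075,0],[0,0,0]],[[-0.01,-0.085,-0.025],[0,0,0]],[[-0.027,-0.085,-0.066],[0,0,0]],[[-0.044,-0.085,-0.108],[0,0,0]],[[-0.058,-0.085,-0.145],[0,0,0]],[[-0.0655,-0.08,-0.162],[0,0,0]],[[-0.0655,-0.06,-0.162],[0,0,0]]]'
python3 -m pendant '[[[0,0,0],[0,0,0]],[[0,0,0],[0,0,0]],[[0,0,0],[0,0,0]]]'
python3 - <<'E'
from h import *
import cv2
P=ctrl.camera_params("wrist");im=ctrl.capture("wrist");s=ctrl.state();print(s["eef_pos"],P["extrinsics"][:3,3])
np.save("P.npy",P["extrinsics"])
a=cv2.resize(im[130:330,180:380],(600,600),interpolation=cv2.INTER_CUBIC);cv2.imwrite("pics/c4.png",a)
for uv in((280,200),(280,210),(290,200)):print(uv,atz("wrist",uv,.106,P))
E
```

```text
t: 5.1
eef_pos: [0.5097, -0.2133, 0.212]
tcp_rot: [-0.692, 0.693, 0.144, -0.143]
force: [0.3, 0.9, -1.7]
finger_gap: 0.0
t: 5.4
eef_pos: [0.5097, -0.2104, 0.2116]
tcp_rot: [-0.692, 0.692, 0.145, -0.145]
force: [-0.1, 0.7, -0.1]
finger_gap: 0.0007
[ 0.50984159 -0.2102957   0.21161114] [ 0.44051951 -0.23907082  0.36062014]
(280, 200) [ 0.50070228 -0.21356465  0.106     ]
(280, 210) [ 0.50841661 -0.21020321  0.106     ]
(290, 200) [ 0.49746551 -0.20615662  0.106     ]
```

View pics/c4.png

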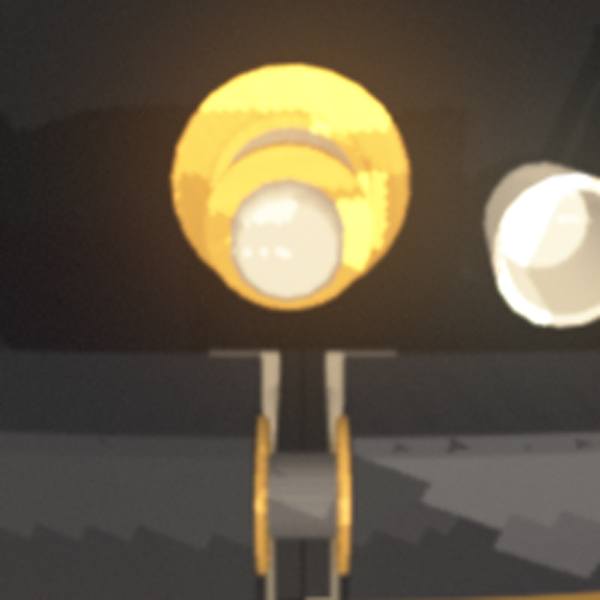

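Cap top is at crop (287,238), i.e. (275.7,209.3), giving (0.509,-0.2135). I shift about 3 mm and descend.

```bash
python3 -m pendant '[[[-0.001,0.03,-0.002],[0,0,0]],[[-0.001,0.06,-0.002],[0,0,0]],[[-0.001,0.08,-0.002],[0,0,0]],[[-0.001,0.09,-0.002],[0,0,0]],[[-0.001,0.094,-0.002],[0,0,0]],[[-0.001,0.097,-0.002],[0,0,0]],[[-0.001,0.1,-0.002],[0,0,0]],[[-0.001,0.102,-0.002],[0,0,0]],[[-0.001,0.102,-0.002],[0,0,0]]]'
python3 -m pendant '[[[0,0.002,0],[0,0,0]],[[0,0.004,0],[0,0,0]],[[0,0.006,0],[0,0,0]],[[0,0.007,0],[0,0,0]],[[0,0.008,0],[0,0,0]],[[0,0.0085,0],[0,0,0]],[[0,0.0085,0],[0,0,0]],[[0,0.0085,0],[0,0,0]]]'
```

```text
t: 6.35
eef_pos: [0.5101, -0.2129, 0.1092]
tcp_rot: [-0.692, 0.692, 0.145, -0.144]
force: [2.1, 1.3, 0.8]
finger_gap: 0.0005
t: 7.15
eef_pos: [0.51, -0.213, 0.1007]
tcp_rot: [-0.692, 0.692, 0.145, -0.144]
force: [1.4, 1.4, 7.0]
finger_gap: 0.0004
```

Short cap bottomed at 7 N as well. On to the bowl: lift, then travel high over.

```bash
python3 -m pendant '[[[0,-0.005,0],[0,0,0]],[[0,-0.015,0],[0,0,0]],[[0,-0.04,0],[0,0,0]],[[0,-0.075,0],[0,0,0]],[[0,-0.11,0],[0,0,0]],[[0,-0.14,0],[0,0,0]],[[0.01,-0.15,0.02],[0,0,0]],[[0.028,-0.15,0.054],[0,0,0]],[[0.047,-0.15,0.09],[0,0,0]],[[0.066,-0.15,0.126],[0,0,0]]]'
python3 -m pendant '[[[0.018,0,0.035],[0,0,0]],[[0.037,0,0.07],[0,0,0]],[[0.055,0,0.105],[0,0,0]],[[0.073,0,0.14],[0,0,0]],[[0.091,0,0.175],[0,0,0]],[[0.109,0,0.21],[0,0,0]],[[0.127,0,0.245],[0,0,0]],[[0.143,0,0.275],[0,0,0]],[[0.154,0.01,0.297],[0,0,0]],[[0.16,0.03,0.306],[0,0,0]]]'
python3 -m pendant '[[[0,0.015,0],[0,0,0]],[[0,0.015,0],[0,0,0]],[[0,0.015,0],[0,0,0]],[[0,0.015,0],[0,0,0]]]'
python3 - <<'E'
from h import *
import cv2
P=ctrl.camera_params("wrist");im=ctrl.capture("wrist");s=ctrl.state();print(s["eef_pos"],s["force"])
a=cv2.resize(im[130:330,180:380],(600,600),interpolation=cv2.INTER_CUBIC);cv2.imwrite("pics/c5.png",a)
for uv in((280,200),(280,210),(290,200)):print(uv,atz("wrist",uv,.101,P))
E
```

```text
t: 8.15
eef_pos: [0.5182, -0.0701, 0.2502]
tcp_rot: [0.692, -0.692, -0.144, 0.145]
force: [1.9, -0.2, 0.0]
finger_gap: 0.0004
t: 9.15
eef_pos: [0.5436, 0.2754, 0.2202]
tcp_rot: [0.692, -0.692, -0.145, 0.145]
force: [-0.0, -0.0, -0.3]
finger_gap: 0.0003
t: 9.55
eef_pos: [0.5439, 0.2731, 0.2059]
tcp_rot: [0.692, -0.692, -0.145, 0.144]
force: [0.4, -0.4, 0.6]
finger_gap: 0.0008
[0.54388027 0.27316076 0.20609965] [ 0.13808287  0.44771589 -0.08531512]
(280, 200) [0.53468436 0.26995    0.101     ]
(280, 210) [0.54238556 0.27329382 0.101     ]
(290, 200) [0.53146599 0.27734526 0.101     ]
```

View pics/c5.png

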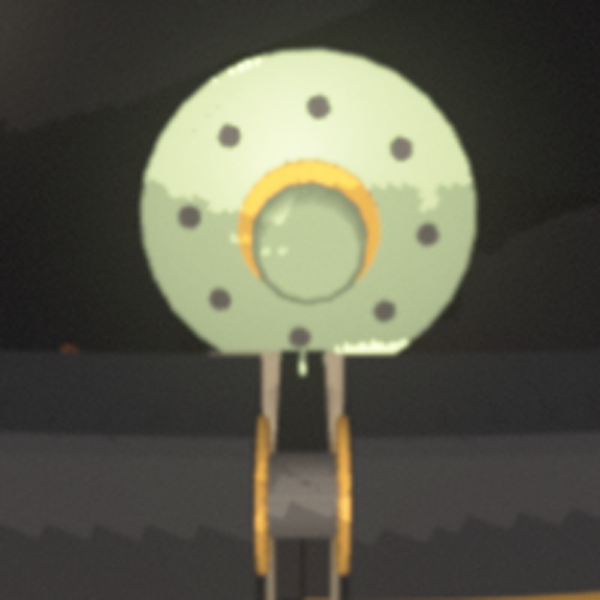

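Knob top is at crop (310,242), i.e. (283.3,210.7), giving (0.542,0.276). I shift 3 mm and press.

```bash
python3 -m pendant '[[[-0.001,0.03,0.003],[0,0,0]],[[-0.001,0.06,0.003],[0,0,0]],[[-0.001,0.08,0.003],[0,0,0]],[[-0.001,0.09,0.003],[0,0,0]],[[-0.001,0.094,0.003],[0,0,0]],[[-0.001,0.097,0.003],[0,0,0]],[[-0.001,0.1,0.003],[0,0,0]],[[-0.001,0.102,0.003],[0,0,0]],[[-0.001,0.102,0.003],[0,0,0]]]'
python3 -m pendant '[[[0,0.002,0],[0,0,0]],[[0,0.004,0],[0,0,0]],[[0,0.006,0],[0,0,0]],[[0,0.007,0],[0,0,0]],[[0,0.008,0],[0,0,0]],[[0,0.0085,0],[0,0,0]],[[0,0.0085,0],[0,0,0]],[[0,0.0085,0],[0,0,0]]]'
```

```text
t: 10.5
eef_pos: [0.5419, 0.2761, 0.1037]
tcp_rot: [0.692, -0.692, -0.145, 0.144]
force: [-0.1, -1.0, 2.4]
finger_gap: 0.0002
t: 11.3
eef_pos: [0.542, 0.2761, 0.0954]
tcp_rot: [0.692, -0.692, -0.145, 0.144]
force: [1.0, -0.4, 8.2]
finger_gap: 0.0005
```

Bottomed (8 N). I retreat and check all three.

```bash
python3 -m pendant '[[[0,-0.005,0],[0,0,0]],[[0,-0.015,0],[0,0,0]],[[0,-0.04,0],[0,0,0]],[[0,-0.075,0],[0,0,0]],[[0,-0.11,0],[0,0,0]],[[0,-0.14,0],[0,0,0]],[[0,-0.16,0],[0,0,0]],[[0,-0.16,0],[0,0,0]],[[0,-0.16,0],[0,0,0]]]'
python3 - <<'E'
from h import *
import cv2
s=ctrl.state();print(s["eef_pos"],s["force"])
a=cv2.resize(ctrl.capture("side")[165:285,160:350],None,fx=3,fy=3,interpolation=cv2.INTER_CUBIC)
w=ctrl.capture("wrist");b=cv2.imread("pics/side0.png")[165:285,160:350]
o=np.zeros((600,760,3),np.uint8);o[:360,:570]=a;o[360:480,:190]=b;o[360:600,200:520]=cv2.resize(w,(320,240));cv2.imwrite("pics/c6.png",o)
E
```

```text
t: 12.2
eef_pos: [0.5408, 0.2757, 0.2546]
tcp_rot: [0.692, -0.692, -0.144, 0.145]
force: [0.5, 0.2, -0.8]
finger_gap: 0.0004
[0.5407715  0.27570657 0.2546059 ] [ 0.52727163  0.18954236 -0.8003705 ]
```

View pics/c6.png

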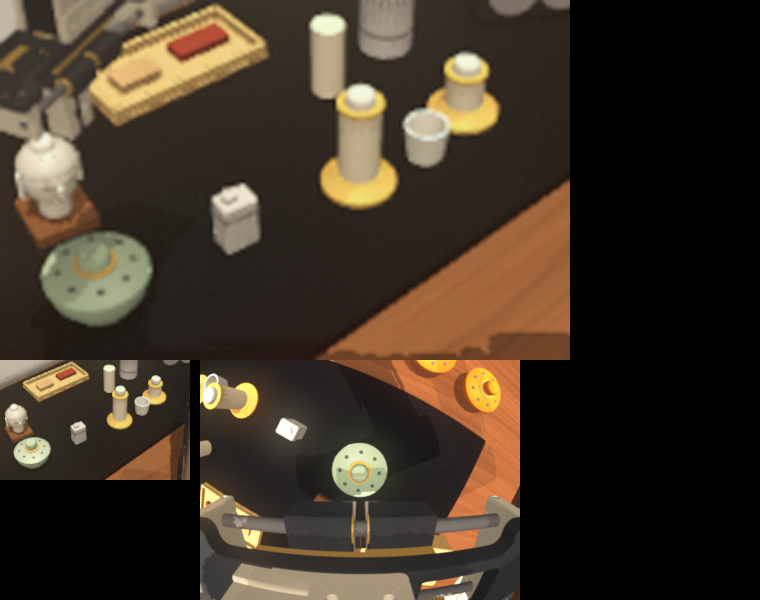

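The side crop shows all three caps sunk, at crop (361,95), (467,63) and (95,255). Everything else stands where it was, and the arm is clear at about 0.25 m height.

```bash
python3 -c "
from plant import ctrl
print(ctrl.close_job())"
```

```text
the job is handed in; nothing more can be done
None
```

I pressed the tall candle's cap, then the short candle's cap, then the celadon bowl's knob, using the closed fingertips, and handed the job in at about 12 s of the 56 s allowed.

- **Pressing:** each press ended at 7–8 N with the fingertips about 13 mm below the raised cap height. That is well above the 2.5 N sliding friction, so each plunger was at its stop. The force was read only at the end of each move, and every reading was well under 25 N.
- **Last look:** the side picture shows all three caps sunk and staying down. The candles, the bowl and the bystanders in that view are upright and unmoved, judged by eye rather than measured. The lighter looks untouched.
- **Clear of everything:** the arm finished about 0.15 m above the bowl, with the force reading below 1 N.
- **Disagreements:** the top, side and wrist cameras put the cap centres up to about 8 mm apart, most for the bowl seen from far off. I used a close wrist look over each one. None of the checks failed.

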